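# Hold a valve spindle home against its spring for the retaining ring

## Task

Take the collared spindle out of the wooden rack, stand it tail-down in the bore of the brass valve body clamped in the vice, and press it straight down against the spring until its collar bottoms firmly on the shoulder inside the body, without ramming it. Finish still holding it pressed home like that, so that the retaining ring can be fitted: the program ends with the robot holding it down, as the spring lifts the spindle again when it is let go. Leave the other valve parts in the rack and everything else on the bench where it is.

Things in the scene. Friction and masses are not known exactly. Their poses are not given: they have to be found in the camera images.
- spindle: the collared valve spindle, plain turned steel, 86 mm long, 0.13 kg. It stands upright in one of the rack's three holes (which one varies), its collar resting on the rack. Origin at the centre of the lower end, z up along the spindle. From the origin: tail 16 mm diameter from 0 to 28 mm (foot bevelled 2 mm), collar 27 mm diameter from 28 to 33 mm, plain round stem 14 mm diameter from 33 to 82 mm (the place to grip), button head 18 mm diameter from 82 to 86 mm, flat on top
- spindle_collar (a point): centre of the underside of the spindle's collar, 28 mm above the lower end; the face that must land on the shoulder in the valve body
- spindle_top (a point): centre of the spindle's flat top, 86 mm above the lower end
- vice: small drill-press vice bolted to the bench (fixed; its place and yaw vary), footprint about 145 x 95 mm, jaws 34 mm high, screw and tommy bar to its -x side. Clamped upright between its jaws is a round brass valve body, 44 mm outside diameter, rim 78 mm above the bench, with a blanked side port on its +y side whose hexagon reaches 32 mm from the axis at 56 mm height. Origin on the bench under the axis of the valve body's bore, z up
- valve_seat (a point): on the bore's axis, at the height of the shoulder inside the valve body (70 mm above the bench). Above it a recess 30 mm in diameter and 8 mm deep, open at the rim, takes the collar; below it the bore is 18 mm in diameter. The collar is home when its underside lies on this shoulder: its top is then 3 mm below the rim
- valve_rim (a point): centre of the valve body's open mouth, 78 mm above the bench
- spring_cup (a joint): travel of the steel spring cup in the bore, m: 0 with the spring out, growing as it is pushed down. At 0 the cup's flat top lies 16 mm below the shoulder, so a spindle stood on it has its collar 12 mm above the shoulder (4 mm above the rim); the spring carries its weight without moving. The spring pushes up with 5 N at 0 and 0.5 N more for each mm, 11 N at 0.012 m, where the collar meets the shoulder (the hard stop); any push beyond 11 N goes into the shoulder
- rack: plain wooden rack (fixed; its place and yaw vary), 85 mm (x) x 140 mm (y) x 36 mm high, origin under its centre. Three holes of 19 mm diameter, 31 mm deep, at x = +18 mm and y = -45, 0 and +45 mm hold the valve parts upright; a thin open retaining ring lies on the rack's -x half and is not to be handled
- needle: another valve part, to be left in the rack: slender 8 mm steel rod ending in a point at the top, on a 23 mm shoulder that rests on the rack; its top stands 54 mm above the rack. Origin at its lower end, 22 mm below the rack's top
- plug: another valve part, to be left in the rack: low steel cap plug with a hexagon head 31 mm across corners; its top stands 17 mm above the rack. Origin at its lower end, 20 mm below the rack's top
- grease_tube: clear grease syringe standing on its flange at the back of the bench, 49 mm diameter, 138 mm high; origin at the centre of its underside; leave alone
- tape_measure: yellow pocket tape measure at the back of the bench, 37 x 80 x 66 mm; origin under its centre; leave alone
- ink_bottle: dark marking-fluid bottle on the grey mat, 49 mm diameter, 102 mm high; origin at the centre of its underside; leave alone
Not all that is in view belongs to the job. Leave any orange look-alike of the spindle alone.

How it is judged:
On the way:
1. the spindle stands upright in the bore, its tail at least 8 mm below the shoulder (z of spindle_collar in the frame of valve_seat below 0.02 m and horizontal distance between spindle_collar and valve_seat below 0.004 m and angle between spindle's own z axis and vertical below 0.12 rad).
At the end, for the whole second after the job is handed in: spindle upright (0.08 rad), collar within 1.3 mm of the shoulder and 2.5 mm of its centre, spring cup in by over 10.5 mm, spindle pressing on body and spring with over 12 N, pushed by the fingers with over 6 N, still; other valve parts moved under 20 mm, loose things under 30 mm (z of spindle_collar in the frame of valve_seat below 0.0013 m and horizontal distance between spindle_collar and valve_seat below 0.0025 m and angle between spindle's own z axis and vertical below 0.08 rad and value of joint spring_cup above 0.0105 m and contact force between spindle and vice above 12 N and contact force between the fingers and spindle above 6 N and linear speed of spindle below 0.01 m/s and distance of each of needle, plug from where it was at the start of the episode below 0.02 m and distance of each of grease_tube, tape_measure, ink_bottle from where it was at the start of the episode below 0.03 m); the arm keeps its last pose, push and grip.
It fails at once if the spindle is rammed: more than 60 N between spindle and valve body (contact force between spindle and vice above 60 N).
It fails at once if another valve part is taken or knocked from its hole (distance of any of needle, plug from where it was at the start of the episode above 0.02 m).
It fails at once if a bystander on the bench is knocked away (distance of any of grease_tube, tape_measure, ink_bottle from where it was at the start of the episode above 0.03 m).
It also fails if it takes over 45 s, if anything falls off the work surface, if the arm or the gripper's body presses on something with over 40 N, if the wrist force passes 120 N, or if a joint passes its speed limit or range.

## Robot

A 6-joint arm with a two-finger parallel gripper is mounted at the origin on the work surface; the furniture and walls round the work are solid. World frame = base frame: x ahead of the robot, y to its left, z up, the work surface at z = 0. Lengths are in m, angles in rad, forces in N, time in s.
With the tool pointing down it reaches from about 0.25 to 0.725 m from the base axis. Payload 4 kg.
Tool frame: the origin (TCP) lies on the centre line of the jaws, within the pads' length; the fingertips stand 22 mm ahead of it and the grasp point (between the pads) lies 3 mm ahead of it; z points along the fingers, y is the line along which they close (so a half turn about z gives the same grasp; the last joint's range is limited). The gripper opens to 85 mm and grips with 20 to 120 N. Pads are 22 mm wide; open, the fingers measure 114 mm over their backs; the gripper's body (76 mm by 85 mm) begins 54 mm behind the grasp point. The pads swing forward as they close: fully open they stand 13 mm farther back than shut.
Start: joints at [-1.232, 0.241, 0.005, 1.335, 0, 1.571], TCP at [0.166, -0.472, 0.253] pointing down, gripper open.
Joint ranges: [-2.72, 2.72], [-1.05, 1.87], [-1.09, 1.28], [-1.99, 2.15], [-1.42, 1.44], [-3.14, 3.14]. Speed limits (rad/s): [2.79, 2.79, 3.14, 3.14, 3.14, 3.14].

## Interface

Orientations are given as a unit quaternion [x, y, z, w].
In Python, from workcell import bot gives the robot as it stands.
- The arm moves only by the shell command python3 -m inch 'ROWS'. ROWS is JSON, one flat list of numbers, 7 for each row, row after row: the shift along the world's x, y, z in mm, then the turn, a rotation vector about the world's x, y, z in rad, then the opening in per cent of the stroke, from 0 (shut) to 100 (fully open). A call has 1 to 8 rows; each row is the pose to reach, as a shift and turn from the pose commanded when the call began; what a row does not reach only later rows make up. A row lasts 1/12 s, in which the tool goes at most 41.7 mm and 7.16 degrees, less where a joint would pass 70% of its speed; a pose out of reach is approached as far as the arm can. A call with a gripper value outside its range is refused whole. The fingers move at their own pace and stop on an object; the grip force is fixed at half the most. Time passes only in rows, so rows that repeat a pose let the fingers close. It gives the time, the measured TCP pose, the force, the opening and the grip force at its end, in the units of the state.
- bot.get_obs(): the state, without advancing time (a new reading comes with each control period).
- bot.camera(name): name is "side" or "top" or "wrist"; returns the picture (420x560x3 uint8, blue, green, red); there is no depth.
- bot.camera_info(name): a dict with "intrinsics" (3x3 intrinsics, pixels), "distortion" ([k1, k2, p1, p2, k3] as OpenCV has them; the pictures are not rectified), "camera_from_world" (4x4, takes a point from world to camera coordinates); the wrist camera has in their place "hand_eye" (4x4, takes a point from camera to tool coordinates, whose origin is the TCP and whose axes are the flange's). Camera axes: x right, y down, z forward; pixel columns grow to the right and rows downward; lengths in m; the calibration is good to about 2 mm. A picture is of the moment at which its call begins: read the wrist's pose just before it. camera_info takes no time and is no camera call.
- bot.job_done(): hands the job in; it is judged then, once.
Trained networks look in the newest picture that a camera, given by its name, has taken for a name from the list of things; names that differ only in an ending like _2 or _b are one class to them, and where a whole thing is asked for, a point or a joint stands for the part that bears it (a point fixed in the world has none). Each returns a list of dicts, best first, with "confidence" (0 to 1); they miss things now and then, are a little off and sometimes report something else, mostly with a low value. They report only what shows in the picture. A call takes as long as a camera call. They do not tell look-alikes from the thing itself.
- bot.silhouettes(camera, target): "mask" (420x560 bool, what is visible of it) and "uv" ([column, row] in pixels, amid what is visible of it).
- bot.spot_point(camera, target): "uv" ([column, row] in pixels: a listed point, or the origin of a listed thing).
The state is a dict: "clock": time; "joint_pos": joint angles; "joint_vel": joint speeds; "tau": joint torques, N m; "eef_pos": TCP position; "tool_rot": TCP orientation; "ft_force": force on the tool from outside, world axes, zero at the start; "ft_torque": the same for the moment, N m; "grip_width": finger opening in m; "grasp_force": force on a finger pad.
Only numpy, scipy, OpenCV 4.12 (cv2) and the standard library are available. Lean on these libraries where they do the work, as an engineer would, in place of code of your own. Each camera call takes 0.05 s, during which the arm holds its last target. There are 200 camera calls.

## Working session

There is one attempt and no reset: what is moved stays moved. The work goes in short steps, Python scripts to look and compute and a shell command to move; the robot and the scene stay as the last step left them, time stands still between calls to the robot, and variables do not carry over. Pictures are saved under pics/ and viewed, at most 10 in all, crops included, and the job is handed in when it is done.

```bash
mkdir -p pics; ls
cat > h.py <<'E'
import numpy as np, cv2
from workcell import bot
from scipy.spatial.transform import Rotation as R
def cam(name):
    i=bot.camera_info(name); K=np.array(i["intrinsics"]); D=np.array(i["distortion"])
    if name=="wrist":
        o=bot.get_obs(); T=np.eye(4); T[:3,:3]=R.from_quat(o["tool_rot"]).as_matrix(); T[:3,3]=o["eef_pos"]
        wc=T@np.array(i["hand_eye"])
    else: wc=np.linalg.inv(np.array(i["camera_from_world"]))
    return K,D,wc
def ray(c,uv):
    K,D,wc=c
    p=cv2.undistortPoints(np.array([[uv]],float),K,D)[0,0]
    return wc[:3,3], wc[:3,:3]@np.array([p[0],p[1],1])
def atz(c,uv,z):
    o,d=ray(c,uv); return o+d*(z-o[2])/d[2]
def tri(rs):
    A=0;b=0
    for o,d in rs:
        d=d/np.linalg.norm(d); P=np.eye(3)-np.outer(d,d); A=A+P; b=b+P@o
    return np.linalg.solve(A,b)
def proj(c,X):
    K,D,wc=c; cw=np.linalg.inv(wc)
    return cv2.projectPoints(np.array([X],float),cv2.Rodrigues(cw[:3,:3])[0],cw[:3,3],K,D)[0][0,0]
E
python3 - <<'E'
from h import *
np.set_printoptions(precision=4,suppress=True)
print(bot.get_obs())
for n in ["top","side"]:
    c=cam(n); cv2.imwrite(f"pics/{n}0.png",bot.camera(n)); print(n,c[2][:3,3])
    for t,z in [("spindle_top",.094),("spindle_collar",.036),("valve_rim",.078),("valve_seat",.07),("needle",.014),("plug",.016),("rack",0),("vice",0),("ink_bottle",0),("grease_tube",0),("tape_measure",0)]:
        for r in bot.spot_point(n,t)[:3]:
            print(n,t,round(r["confidence"],2),np.round(r["uv"],1),atz(c,r["uv"],z))
E
```

```text
pics
{'clock': 0.0, 'joint_pos': array([-1.232 ,  0.2414,  0.0037,  1.3352,  0.    ,  1.5708]), 'joint_vel': array([ 0.0006, -0.0005,  0.0009, -0.0009, -0.0009,  0.0019]), 'tau': array([  0.0004, -37.2319,  25.2408,   0.0171,   0.0001,   0.    ]), 'eef_pos': array([ 0.166 , -0.471 ,  0.2524]), 'tool_rot': array([ 0.9857,  0.1686, -0.0002, -0.001 ]), 'ft_force': array([-0.4765,  0.428 , -0.3891]), 'ft_torque': array([ 0.0148,  0.0001, -0.0383]), 'grasp_force': 0.0, 'grip_width': 0.08535981126926673}
top [0.2489 0.0328 1.1627]
top spindle_top 0.68 [213.9 201.2] [0.4434 0.1579 0.094 ]
top spindle_top 0.49 [147.4 265.2] [0.308  0.2968 0.094 ]
top spindle_collar 0.62 [153.3 268.3] [0.3044 0.2977 0.036 ]
top spindle_collar 0.46 [217.2 201.4] [0.4534 0.1573 0.036 ]
top valve_rim 0.82 [298.9 206.8] [ 0.4331 -0.0227  0.078 ]
top valve_seat 0.57 [299.4 208.2] [ 0.4314 -0.0242  0.07  ]
top needle 0.64 [295.7 208.2] [ 0.4408 -0.0187  0.014 ]
top needle 0.4 [197.2 205.7] [0.4477 0.2053 0.014 ]
top plug 0.72 [176.3 197.8] [0.466  0.2535 0.016 ]
top rack 0.69 [197.  212.6] [0.4341 0.2076 0.    ]
to
[... 549 characters left out ...]
.155  0.036 ]
side valve_rim 0.83 [278.7 204.8] [ 0.4363 -0.0116  0.078 ]
side valve_rim 0.47 [236. 241.] [0.4555 0.1444 0.078 ]
side valve_seat 0.83 [280.2 204.3] [ 0.4395 -0.0248  0.07  ]
side valve_seat 0.73 [229.3 287. ] [0.4002 0.2549 0.07  ]
side needle 0.56 [278.2 203.4] [ 0.4844 -0.0957  0.014 ]
side needle 0.52 [227.  280.1] [0.4497 0.1984 0.014 ]
side plug 0.52 [208.1 292.3] [0.4638 0.2457 0.016 ]
side rack 0.83 [231.4 289. ] [0.4359 0.205  0.    ]
side vice 0.72 [279.3 229.9] [ 0.4381 -0.0137  0.    ]
side ink_bottle 0.84 [352.6 194.2] [ 0.3298 -0.2416  0.    ]
side grease_tube 0.88 [225.4 237.5] [0.5419 0.0698 0.    ]
side tape_measure 0.96 [245.9 209.8] [ 0.5572 -0.0499  0.    ]
```

Run:
```python
import cv2
a=cv2.imread("pics/top0.png")[130:310,110:420]; b=cv2.imread("pics/side0.png")[180:360,180:390]
a=cv2.resize(a,None,fx=1.6,fy=1.6,interpolation=3)
a=cv2.resize(a,(496,288)); b=cv2.resize(b,(336,288))
cv2.imwrite("pics/c1.png",cv2.resize(cv2.hconcat([a,b]),(800,277)))
```

```text
(no output)
```

View pics/side0.png

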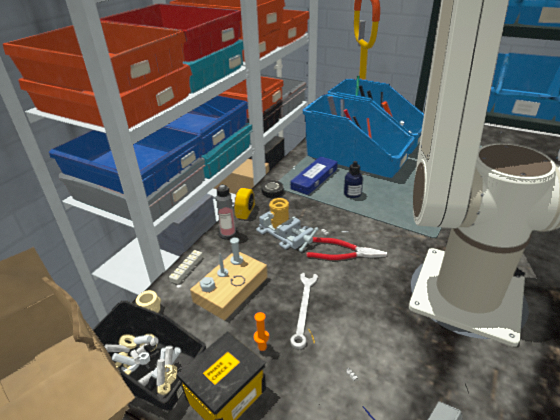

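View pics/c1.png

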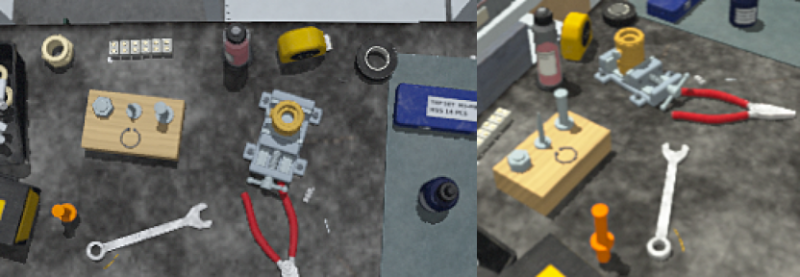

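Candidates are the steel spindle in the rack, at top (214,201) and side (236,245), and the orange piece on the bench, at top (147,265) and side (262,325). The steel one fits: plain steel, in the rack's -y hole, with the slender needle in the middle hole and the hex plug in the +y hole. The orange one is the look-alike. I'll move over the rack and confirm with the wrist camera.

```bash
python3 -m inch '[35,80,0,0,0,0.12,100, 35,80,0,0,0,0.12,100, 70,160,0,0,0,0.25,100,70,160,0,0,0,0.37,100,105,240,0,0,0,0.49,100,105,240,0,0,0,0.6,100,130,300,0,0,0,0.65,100,130,300,0,0,0,0.65,100]' && python3 -m inch '[15,35,0,0,0,0.12,100, 30,70,0,0,0,0.24,100, 45,105,0,0,0,0.3,100,60,140,0,0,0,0.4,100,75,175,0,0,0,0.4,100,90,210,0,0,0,0.4,100,105,245,0,0,0,0.4,100,120,280,0,0,0,0.4,100]'
python3 - <<'E'
from h import *
print(bot.camera_info("wrist")["hand_eye"],bot.get_obs()["joint_pos"])
E
```

```text
clock: 1.87
eef_pos: [0.2965, -0.1694, 0.2536]
tool_rot: [0.88, 0.475, 0.0, 0.0]
ft_force: [0.8, 0.6, 0.1]
grip_width: 0.0853
grasp_force: 0.0
clock: 2.53
eef_pos: [0.4165, 0.1105, 0.2535]
tool_rot: [0.768, 0.64, 0.0, 0.0]
ft_force: [1.5, -0.7, 0.7]
grip_width: 0.0852
grasp_force: 0.0
[[-1.02858793e-04 -9.51107173e-01 -3.08861028e-01  7.84045294e-02]
 [ 9.99999902e-01 -2.30492878e-04  3.76754060e-04  5.49238179e-04]
 [-4.29523756e-04 -3.08860959e-01  9.51107104e-01 -1.20463495e-01]
 [ 0.00000000e+00  0.00000000e+00  0.00000000e+00  1.00000000e+00]] [ 2.59489419e-01  1.03248249e-01 -1.62116367e-01  1.30461864e+00
 -2.25367628e-04  2.01159095e+00]
```

```bash
cat > look.py <<'E'
from h import *
import sys
np.set_printoptions(precision=4,suppress=True)
c=cam("wrist"); im=bot.camera("wrist"); cv2.imwrite(f"pics/{sys.argv[1]}.png",im)
print(bot.get_obs()["eef_pos"])
for a in sys.argv[2:]:
    t,z=a.split(":")
    for r in bot.spot_point("wrist",t)[:2]: print(t,round(r["confidence"],2),np.round(r["uv"],1),atz(c,r["uv"],float(z)))
E
python3 look.py w1 spindle_top:.094 spindle_collar:.036 needle:.014 plug:.016 rack:0 valve_rim:.078 valve_seat:.07
```

```text
[0.4196 0.116  0.2534]
spindle_top 0.69 [306.6 133.8] [0.4501 0.1558 0.094 ]
spindle_collar 0.66 [297.2 125. ] [0.4464 0.1591 0.036 ]
needle 0.93 [300.5  74.3] [0.4585 0.2048 0.014 ]
plug 0.98 [295.7  24.7] [0.4609 0.2486 0.016 ]
rack 0.59 [276.3  77.3] [0.4347 0.2071 0.    ]
valve_rim 0.8 [319.  305.6] [ 0.4373 -0.016   0.078 ]
valve_seat 0.63 [318.8 305.3] [ 0.4374 -0.0211  0.07  ]
```

View pics/w1.png

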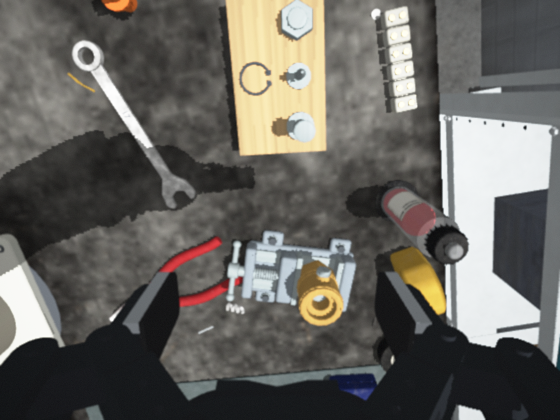

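Wrist picture: the steel spindle stands at (303,128) in the rack's hole nearest the vice, the needle is at (298,75), the plug is at (296,20), and the valve mouth is at (321,303). I'll go closer for the confirming crop and a finer measurement.

```bash
python3 -m inch '[8,2,-12,0,0,0,75,16,4,-25,0,0,0,70,24,6,-37,0,0,0,60,30,8,-50,0,0,0,60,30,8,-50,0,0,0,60,30,8,-50,0,0,0,60,30,8,-50,0,0,0,60]'; python3 look.py w2 spindle_top:.094 spindle_collar:.036 needle:.014 plug:.016 valve_rim:.078 valve_seat:.07
python3 - <<'E'
import cv2
a=cv2.imread("pics/w2.png"); cv2.imwrite("pics/w2c.png",cv2.resize(a[60:270,200:440],None,fx=2.5,fy=2.5,interpolation=3))
E
```

```text
clock: 3.52
eef_pos: [0.446, 0.1157, 0.204]
tool_rot: [0.769, 0.639, 0.0, 0.0]
ft_force: [-0.0, 0.8, 0.3]
grip_width: 0.0508
grasp_force: 0.0
[0.4462 0.1159 0.2043]
spindle_top 0.89 [270.1 157.5] [0.4495 0.1554 0.094 ]
spindle_collar 0.55 [270.1 143.4] [0.4489 0.1577 0.036 ]
spindle_collar 0.55 [295.8 351.2] [ 0.435  -0.0553  0.036 ]
needle 0.59 [270.5  84.1] [0.4578 0.2044 0.014 ]
plug 0.95 [262.   30.7] [0.4587 0.2459 0.016 ]
valve_rim 0.7 [296.4 347.5] [ 0.4399 -0.0154  0.078 ]
valve_seat 0.66 [294.5 344.8] [ 0.438  -0.0189  0.07  ]
```

View pics/w2c.png

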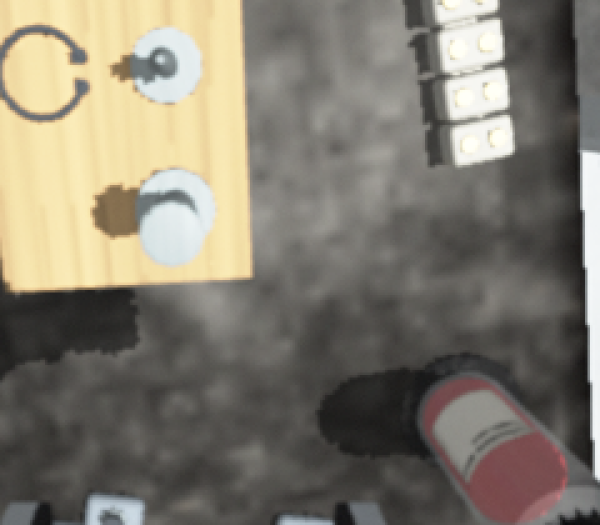

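The crop confirms a plain steel spindle with a round button head at image (269,154) over a wide collar. The pointed needle is behind it at (265,86). Next I'll go above it, check, then descend.

```bash
python3 -m inch '[1,20,-20,0,0,0,50,2,41,-40,0,0,0,50,3,41,-64,0,0,0,50,3,41,-64,0,0,0,50,3,41,-64,0,0,0,50,3,41,-64,0,0,0,50]'; python3 look.py w3 spindle_top:.094 spindle_collar:.036
python3 - <<'E'
from h import *
c=cam("wrist")
for p in [(.449,.1555,.094),(.449,.1575,.094),(.449,.1565,.041)]: print(proj(c,p))
im=cv2.imread("pics/w3.png")
cv2.imwrite("pics/w3c.png",cv2.resize(im[150:390,140:420],None,fx=2.2,fy=2.2,interpolation=3))
E
```

```text
clock: 4.37
eef_pos: [0.4495, 0.1573, 0.1402]
tool_rot: [0.769, 0.64, 0.0, 0.0]
ft_force: [0.1, -0.1, -0.1]
grip_width: 0.0428
grasp_force: 0.0
[0.45   0.1574 0.1407]
spindle_collar 0.82 [ 5.6 39.4] [0.3105 0.297  0.036 ]
[273.90793739 254.5239872 ]
[273.22206174 251.19698842]
[274.03552176 219.50802984]
```

View pics/w3c.png

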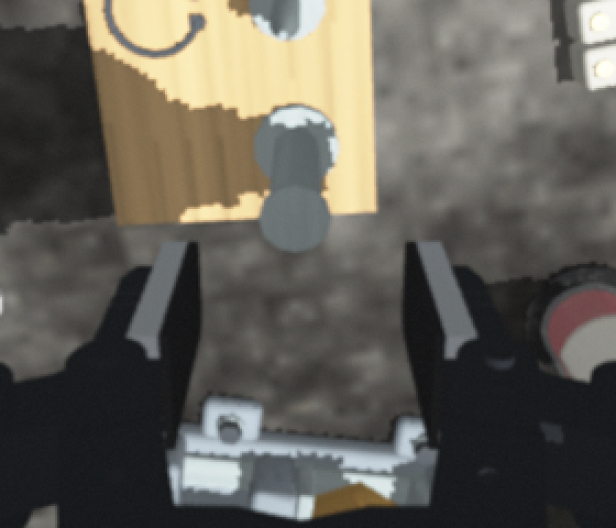

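```bash
python3 -m inch '[-1,1,0,0,0,0,50,-1,1,-18,0,0,0,50,-1,1,-36,0,0,0,50,-1,1,-52,0,0,0,50,-1,1,-66,0,0,0,50,-1,1,-66,0,0,0,50,-1,1,-66,0,0,0,50]'; python3 -m inch '[0,0,0,0,0,0,30,0,0,0,0,0,0,15,0,0,0,0,0,0,0,0,0,0,0,0,0,0,0,0,0,0,0,0,0,0,0,0,0,0,0,0,0,0,0,0,0,0,0]'
```

```text
clock: 5.1
eef_pos: [0.4479, 0.1582, 0.0733]
tool_rot: [0.769, 0.64, -0.001, -0.0]
ft_force: [0.7, 0.2, 0.3]
grip_width: 0.0429
grasp_force: 0.0
clock: 5.68
eef_pos: [0.4491, 0.1587, 0.0746]
tool_rot: [0.768, 0.64, 0.001, 0.001]
ft_force: [-0.9, 0.0, 6.4]
grip_width: 0.0126
grasp_force: 58.6
```

```bash
python3 -m inch '[0,0,10,0,0,0,0,0,0,25,0,0,0,0,0,0,45,0,0,0,0,0,0,70,0,0,0,0,0,0,100,0,0,0,0,0,0,126,0,0,0,0,0,0,126,0,0,0,0,0,0,126,0,0,0,0]'; python3 -m inch '[0,-15,0,0,0,0,0,0,-35,0,0,0,0,0,0,-60,0,0,0,0,0,0,-85,0,0,0,0,0,0,-100,0,0,0,0,0,0,-110,0,0,0,0,0,0,-110,0,0,0,0,0,0,-110,0,0,0,0,0]'; python3 look.py w4 spindle_top:.134 spindle_collar:.162 spindle:.134 valve_rim:.078 valve_seat:.07
```

```text
clock: 6.35
eef_pos: [0.4492, 0.1588, 0.2009]
tool_rot: [0.768, 0.64, 0.002, 0.001]
ft_force: [0.2, 0.5, -2.1]
grip_width: 0.0128
grasp_force: 58.8
clock: 7.02
eef_pos: [0.4477, 0.0484, 0.1984]
tool_rot: [0.769, 0.64, -0.001, -0.001]
ft_force: [0.0, 1.0, -1.4]
grip_width: 0.0128
grasp_force: 58.7
[0.4479 0.0489 0.1987]
spindle_top 0.59 [277.5 331.6] [ 0.4367 -0.0161  0.134 ]
spindle_collar 0.82 [277.8 259.1] [0.4488 0.0485 0.162 ]
spindle 0.65 [276.9 239.1] [0.4481 0.0476 0.134 ]
```

View pics/w4.png

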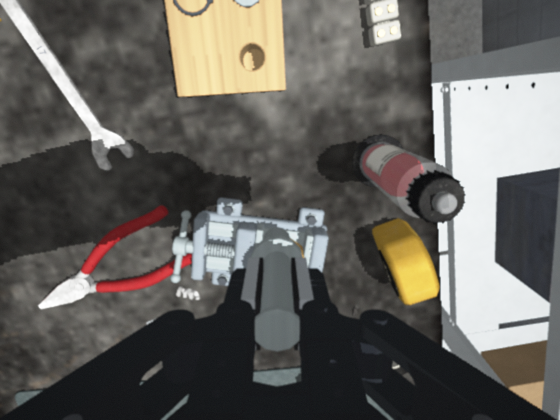

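The spindle is held upright between the pads (head at (277,330), tail at about (277,240)) and hides the valve. I'll pass beyond the valve so its mouth shows.

```bash
python3 -m inch '[-2,-20,0,0,0,0,0,-4,-50,0,0,0,0,0,-6,-80,0,0,0,0,0,-8,-105,0,0,0,0,0,-10,-125,0,0,0,0,0,-10,-135,-10,0,0,0,0,-10,-135,-20,0,0,0,0,-10,-135,-20,0,0,0,0]'; python3 -m inch '[0,0,0,0,0,0,0,0,0,0,0,0,0,0,0,0,0,0,0,0,0]' ; python3 look.py w5 spindle_collar:.140 spindle:.112 valve_rim:.078 valve_seat:.07
python3 - <<'E'
from h import *
im=cv2.imread("pics/w5.png")
cv2.imwrite("pics/w5c.png",cv2.resize(im[90:330,150:410],None,fx=2.4,fy=2.4,interpolation=3))
E
```

```text
clock: 7.98
eef_pos: [0.4369, -0.0864, 0.1771]
tool_rot: [0.769, 0.64, -0.001, -0.002]
ft_force: [-0.5, 0.9, -1.6]
grip_width: 0.0125
grasp_force: 58.7
clock: 8.23
eef_pos: [0.4386, -0.0859, 0.1796]
tool_rot: [0.768, 0.64, 0.0, 0.0]
ft_force: [0.6, -0.8, -0.3]
grip_width: 0.0128
grasp_force: 58.7
[ 0.4386 -0.086   0.1797]
spindle_collar 0.58 [277.5 259.6] [ 0.4393 -0.0877  0.14  ]
spindle 0.95 [277.4 238.7] [ 0.4393 -0.0879  0.112 ]
valve_rim 0.58 [255.6 118.7] [ 0.438 -0.019  0.078]
valve_seat 0.95 [257.6 116.5] [ 0.439  -0.0183  0.07  ]
```

View pics/w5c.png

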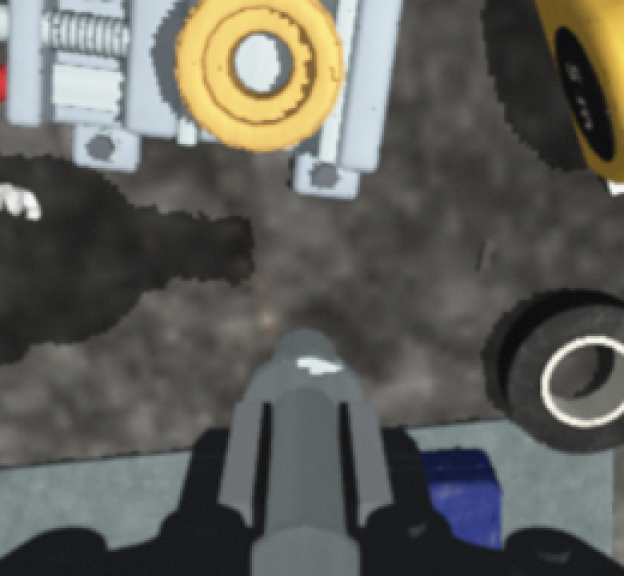

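```bash
cat > fit.py <<'E'
from h import *
import sys
from scipy.optimize import least_squares
np.set_printoptions(precision=4,suppress=True)
f=sys.argv[1]; im=cv2.imread(f); c=cam("wrist"); tcp=np.array(bot.get_obs()["eef_pos"])
hsv=cv2.cvtColor(im,cv2.COLOR_BGR2HSV)
m=cv2.inRange(hsv,(14,90,90),(32,255,255))
u0=proj(c,(.4385,-.0185,.078)); yy,xx=np.mgrid[:420,:560]; m[np.hypot(xx-u0[0],yy-u0[1])>45]=0
def rays(deg,r0,r1,out):
    P=[]
    for a in deg:
        rs=np.arange(r0,r1,.25); xs=u0[0]+rs*np.cos(a); ys=u0[1]+rs*np.sin(a)
        v=cv2.remap(m,xs.astype('f4')[None],ys.astype('f4')[None],1)[0]
        k=np.where(v>127)[0]
        if len(k): i=k[-1] if out else k[0]; P.append((xs[i],ys[i]))
    return np.array(P)
def fc(P,z,r):
    X=np.array([atz(c,p,z)[:2] for p in P])
    s=least_squares(lambda q:np.hypot(*(X-q[:2]).T)-q[2],[.4385,-.0185,r],loss="soft_l1",f_scale=.0005)
    return s.x, np.abs(s.fun).mean()
a=np.radians(np.arange(0,360,5))
print("outer low half",fc(rays(np.radians(np.arange(-20,201,5)),20,42,True),.078,.022))
print("inner bore@seat",fc(rays(a,5,22,False),.070,.009))
# spindle
for t in["spindle"]:
    for r in bot.silhouettes("wrist",t)[:2]:
        k=np.argwhere(r["mask"]); print(round(r["confidence"],2),"rows",k[:,0].min(),k[:,0].max(),"cols",k[:,1].min(),k[:,1].max())
        for row in range(k[:,0].min(),k[:,0].min()+14,3):
            cc=k[k[:,0]==row][:,1]; print(row,cc.min(),cc.max())
T=R.from_quat(bot.get_obs()["tool_rot"]).as_matrix()
th=np.linspace(0,6.28,72)
for off in(-2,-1,0,1,2):
    o=tcp+T[:,0]*off/1000; q=[]
    for h,r in[(0,.006),(.002,.008),(.028,.0135)]:
        uv=np.array([proj(c,(o[0]+r*np.cos(t),o[1]+r*np.sin(t),tcp[2]-.066+h)) for t in th]); q+=[uv[:,1].min(),uv[:,0].min(),uv[:,0].max()]
    print("tool x off",off,np.array(q))
E
python3 fit.py pics/w5.png
```

```text
outer low half (array([ 0.4391, -0.019 ,  0.0221]), np.float64(0.00018760490265125592))
inner bore@seat (array([ 0.4398, -0.0184,  0.0081]), np.float64(0.00014287899087998124))
0.95 rows 227 350 cols 251 301
227 274 278
230 268 285
233 265 288
236 264 288
239 263 290
tool x off -2 [230.7165 265.5549 285.8033 228.7878 262.0437 289.2996 237.5273 249.3211
 301.7981]
tool x off -1 [229.1287 265.5377 285.8173 227.1766 262.0209 289.3191 235.6832 249.2724
 301.8426]
tool x off 0 [227.5359 265.5204 285.8312 225.5604 261.998  289.3386 233.8324 249.2235
 301.8873]
tool x off 1 [225.9381 265.5031 285.8452 223.9391 261.9751 289.3582 231.9749 249.1744
 301.9321]
tool x off 2 [224.3354 265.4858 285.8593 222.3126 261.952  289.3779 230.1105 249.1251
 301.9771]
```

Bore axis is at about (0.4393, -0.0188); the fitted outer radius of 22.1 mm matches the 22 mm given. The spindle axis is about (+0.2, -1.0) mm from the TCP. I'll line up above the mouth.

```bash
python3 -m inch '[0,20,0,0,0,0,0,0,40,0,0,0,0,0,1,58,0,0,0,0,0,1,68,0,0,0,0,0,1,68,-10,0,0,0,0,1,68,-25,0,0,0,0,1,68,-25,0,0,0,0,1,68,-25,0,0,0,0]'; python3 -m inch '[0,0,0,0,0,0,0,0,0,0,0,0,0,0,0,0,0,0,0,0,0,0,0,0,0,0,0,0]'
python3 - <<'E'
from h import *
c=cam("wrist"); im=bot.camera("wrist"); tcp=bot.get_obs()["eef_pos"]; print(tcp)
cv2.imwrite("pics/w6.png",im)
th=np.linspace(0,6.28,60)
b=cv2.resize(im[160:280,200:350],None,fx=5,fy=5,interpolation=3)
d=lambda X,Y,z,r,col:cv2.polylines(b,[np.int32([(proj(c,(X+r*np.cos(t),Y+r*np.sin(t),z))-[200,160])*5+2 for t in th])],True,col,1)
d(.4393,-.0188,.078,.022,(0,0,255)); d(.4393,-.0188,.078,.015,(0,255,0))
X,Y=tcp[0]+.0002,tcp[1]-.001
d(X,Y,tcp[2]-.064,.008,(255,0,0)); d(X,Y,tcp[2]-.038,.0135,(255,0,255))
cv2.imwrite("pics/w6c.png",b)
E
```

```text
clock: 9.2
eef_pos: [0.4384, -0.0186, 0.1539]
tool_rot: [0.768, 0.64, -0.001, -0.001]
ft_force: [0.2, -0.6, -0.8]
grip_width: 0.0129
grasp_force: 58.7
clock: 9.53
eef_pos: [0.4396, -0.0188, 0.1549]
tool_rot: [0.769, 0.64, 0.0, 0.0]
ft_force: [-0.1, -0.3, 0.2]
grip_width: 0.013
grasp_force: 58.7
[ 0.43948465 -0.01873784  0.1547399 ]
```

View pics/w6c.png

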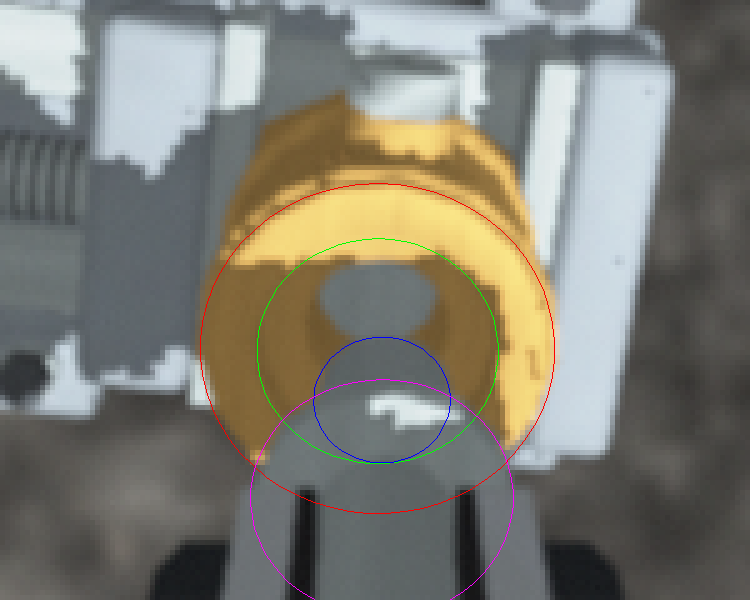

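The overlay fits: the projected rim (red), tail foot (blue) and collar (magenta) lie on the real edges, with the tail about 1 mm short in y. I'll correct by +1 mm and lower gently towards the shoulder.

```bash
python3 -m inch '[0,1,0,0,0,0,0,0,1,-6,0,0,0,0,0,1,-12,0,0,0,0,0,1,-15,0,0,0,0,0,1,-18,0,0,0,0,0,1,-20,0,0,0,0,0,1,-22,0,0,0,0,0,1,-22,0,0,0,0]'
```

```text
clock: 10.25
eef_pos: [0.4389, -0.0176, 0.1318]
tool_rot: [0.768, 0.64, -0.0, -0.0]
ft_force: [0.0, 0.1, -0.6]
grip_width: 0.0129
grasp_force: 58.7
```

```bash
python3 -m inch '[0,0,-3,0,0,0,0,0,0,-6,0,0,0,0,0,0,-9,0,0,0,0,0,0,-9,0,0,0,0]';  python3 -m inch '[0,0,-2,0,0,0,0,0,0,-4,0,0,0,0,0,0,-4,0,0,0,0,0,0,-4,0,0,0,0]'
```

```text
clock: 10.58
eef_pos: [0.4387, -0.0176, 0.1226]
tool_rot: [0.768, 0.64, -0.0, -0.0]
ft_force: [-0.3, 0.9, -1.2]
grip_width: 0.0126
grasp_force: 58.7
clock: 10.92
eef_pos: [0.4394, -0.0176, 0.1198]
tool_rot: [0.768, 0.64, 0.0, 0.0]
ft_force: [-0.6, 1.3, 4.5]
grip_width: 0.0127
grasp_force: 59.3
```

The spring cup is met at TCP 0.120 as expected, at 4.5 N. I'll press slowly.

```bash
python3 -m inch '[0,0,-1,0,0,0,0,0,0,-2,0,0,0,0,0,0,-3,0,0,0,0,0,0,-4,0,0,0,0,0,0,-5,0,0,0,0,0,0,-6,0,0,0,0,0,0,-6,0,0,0,0]';  python3 -m inch '[0,0,-1,0,0,0,0,0,0,-2,0,0,0,0,0,0,-3,0,0,0,0,0,0,-3,0,0,0,0,0,0,-3,0,0,0,0]'
```

```text
clock: 11.5
eef_pos: [0.4394, -0.0176, 0.1137]
tool_rot: [0.768, 0.64, 0.0, 0.0]
ft_force: [-1.9, 0.7, 7.4]
grip_width: 0.013
grasp_force: 59.5
clock: 11.92
eef_pos: [0.4394, -0.0176, 0.1109]
tool_rot: [0.768, 0.64, 0.0, 0.0]
ft_force: [-2.1, 0.1, 8.8]
grip_width: 0.0124
grasp_force: 59.6
```

```bash
python3 -m inch '[0,0,-0.5,0,0,0,0,0,0,-1,0,0,0,0,0,0,-1.5,0,0,0,0,0,0,-2,0,0,0,0,0,0,-2,0,0,0,0,0,0,-2,0,0,0,0]';  python3 -m inch '[0,0,-0.5,0,0,0,0,0,0,-1,0,0,0,0,0,0,-1,0,0,0,0,0,0,-1,0,0,0,0]'
```

```text
clock: 12.42
eef_pos: [0.4395, -0.0176, 0.1091]
tool_rot: [0.768, 0.64, 0.0, 0.0]
ft_force: [-2.2, -0.1, 9.2]
grip_width: 0.0125
grasp_force: 59.8
clock: 12.75
eef_pos: [0.4395, -0.0176, 0.1085]
tool_rot: [0.768, 0.64, 0.0, 0.0]
ft_force: [-3.3, 0.5, 13.3]
grip_width: 0.0132
grasp_force: 60.3
```

```bash
python3 -m inch '[0,0,-0.3,0,0,0,0,0,0,-0.5,0,0,0,0,0,0,-0.5,0,0,0,0,0,0,-0.5,0,0,0,0]';  python3 -m inch '[0,0,-0.3,0,0,0,0,0,0,-0.5,0,0,0,0,0,0,-0.5,0,0,0,0,0,0,-0.5,0,0,0,0]'
```

```text
clock: 13.08
eef_pos: [0.4395, -0.0176, 0.1085]
tool_rot: [0.768, 0.64, 0.001, 0.001]
ft_force: [-5.4, -0.5, 16.5]
grip_width: 0.0125
grasp_force: 60.6
clock: 13.42
eef_pos: [0.4395, -0.0176, 0.1085]
tool_rot: [0.768, 0.64, 0.001, 0.001]
ft_force: [-6.2, 0.7, 21.0]
grip_width: 0.0127
grasp_force: 61.1
```

Hard stop at TCP 0.1085, where the collar should be home (0.1086). I'll relieve the sideways load a little, add a bit of push and check that it holds.

```bash
python3 -m inch '[-0.3,0,-0.2,0,0,0,0,-0.5,0,-0.4,0,0,0,0,-0.5,0,-0.4,0,0,0,0,-0.5,0,-0.4,0,0,0,0,-0.5,0,-0.4,0,0,0,0,-0.5,0,-0.4,0,0,0,0]'; python3 look.py w7 spindle_collar:.07
python3 - <<'E'
from h import *
o=bot.get_obs(); print(o["eef_pos"],o["ft_force"],o["tool_rot"])
im=cv2.imread("pics/w7.png"); cv2.imwrite("pics/w7c.png",cv2.resize(im[160:400,180:380],None,fx=2.5,fy=2.5,interpolation=3))
E
```

```text
clock: 13.92
eef_pos: [0.4395, -0.0176, 0.1085]
tool_rot: [0.768, 0.64, 0.001, 0.001]
ft_force: [-6.2, 0.8, 22.8]
grip_width: 0.0124
grasp_force: 61.2
[ 0.4395 -0.0176  0.1085]
spindle_collar 0.59 [272.7 257.9] [ 0.4381 -0.0173  0.07  ]
[ 0.43944727 -0.01759214  0.10846305] [-6.70550147  1.24265376 22.21081847] [0.76843697 0.63992373 0.00112078 0.00098859]
```

View pics/w7c.png

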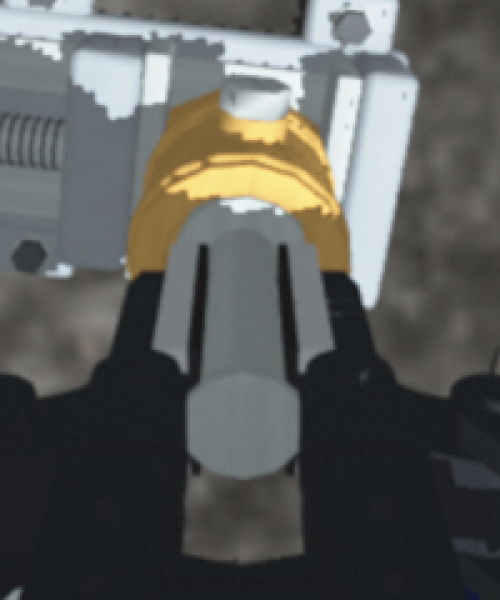

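The picture shows the collar sunk in the recess with the spindle upright and gripped. The push is steady at about 22 N with no slip, so I'm handing in.

```bash
python3 -c "
from workcell import bot
print(bot.job_done())"
```

```text
the job is handed in; nothing more can be done
None
```

The spindle is in the valve body, pressed home on the shoulder and still held there at about 22 N; I handed the job in at about 14 s, and no verdict came back.

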